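# Unplug the charged price display and hang it on its hook by the bread tray

### The job

The price display has finished charging: pull it up out of the charging dock and hang it by its eye on the hook of the stand, pushed fully home along the hook until it is against the post, then let go of it. Leave the cup, the bun and the shaker where they are.

Things in the scene. Friction and masses are not known exactly. Their poses are not given: they have to be found in the camera images.
- display: White electronic price display, 70 to 120 g, upright in the dock. Origin: centre of the underside of its plug tongue; z up, y along its width, x through its thickness, front and back alike. Tongue 40 mm wide, 8 thick, z 0 to 20 mm, grooved for the detent. Main body 60 mm wide, 10 thick, z 20 to 70 mm: can be gripped across the 60 mm from above, a finger on either side of the tab above it.
- eye (a point): Centre of the display's eye, a round hole 18 mm across along the display's x, 83 mm above the display's origin, in a tab 32 mm wide, 6 mm thick, z 68 to 98 mm. When it hangs, the eye's centre is 5.5 mm below the hook bar's axis; pushed home, the main body lies against the post and the eye's centre is about 13 mm from the post's axis.
- dock: Black charging dock fixed to the counter, a block 60 mm (x) by 110 mm (y), 34 mm high; origin at the centre of its underside, z up. The display's main body rests on its top, display and dock axes parallel.
- slot (a point): Mouth of the slot in the middle of the dock's top, 10 by 42 mm; it holds the tongue 20 mm deep. Two sprung balls in it snap into the tongue's groove: pulling straight up takes about 8 to 14 N over the first few mm, then nearly nothing; the tongue is clear after 20 mm.
- stand: Steel hook stand fixed to the counter. Origin: centre of the underside of its foot (disc 90 mm across, 8 high), on the post's axis; z up. The post: a sleeve 20 mm across, and in it a rod 16 mm across. Near the rod's top a hook of 7 mm round bar points along the stand's -x: level out to 42 mm from the post's axis, then bent up 30 degrees to its end 54 mm out and 7 mm higher.
- sleeve (a point): Top of the stand's fixed sleeve, on the post's axis, 85 mm up. The clamped rod above it is pulled out by an amount that differs and is NOT REPORTED: the hook bar's axis is 155 to 215 mm above the counter; look, or feel for it. The rod's flat top (17 mm across, on the axis) is 14 mm above the hook bar's axis and bears a firm touch; it slips only above about 60 N.
- cup: Bystander: paper cup 72 mm across, 85 mm high; origin at the centre of its underside.
- bun: Bystander: bun 80 mm across, 44 mm high; origin at the centre of its underside.
- shaker: Bystander: steel sugar shaker 50 mm across, 90 mm high; origin at the centre of its underside.
Things that resemble listed ones, but are neither listed nor needed, are in the scene too. What is shaped like the dock but pink is not meant. Of the things shaped like the display, the white one is meant.

How it is judged:
On the way:
1. the display is pulled up clear of the dock (z of display in the frame of dock above 0.04 m), for 0.1 s.
At the end, for the whole second after the job is handed in: The display hangs still from the hook by its eye, upright within 0.2 rad and square to the hook within 0.5 rad, home against the post: eye centre 8 to 22 mm in front of the post axis, within 8 mm of the hook line sideways, 135 to 220 mm above the counter (x of eye in the frame of stand between -0.022 and -0.008 m and y of eye in the frame of stand between -0.008 and 0.008 m and z of eye in the frame of stand between 0.135 and 0.22 m and contact force between display and stand above 0.2 N and angle between display's own z axis and vertical below 0.2 rad and angle between the x axis of display and the x axis of stand, either way round below 0.5 rad and linear speed of display below 0.02 m/s and angular speed of display below 0.2 rad/s); the robot touches nothing.
It fails at once if the cup is moved more than 30 mm (distance of cup from where it was at the start of the episode above 0.03 m).
It fails at once if the bun is moved more than 30 mm (distance of bun from where it was at the start of the episode above 0.03 m).
It fails at once if the shaker is moved more than 30 mm (distance of shaker from where it was at the start of the episode above 0.03 m).
It also fails if it takes over 64 s, if anything falls off the work surface, if the arm or the gripper's body presses on something with over 40 N, if the wrist force passes 120 N, or if a joint passes its speed limit or range.

### The arm

A 7-joint arm with a two-finger parallel gripper is mounted at the origin on the work surface. World frame = base frame: x ahead of the robot, y to its left, z up, the work surface at z = 0. Lengths are in m, angles in rad, forces in N, time in s.
With the tool pointing down it reaches from about 0.425 to 0.925 m from the base axis. Payload 6.8 kg.
Tool frame: the origin (TCP) lies at the very end of the fingers, on their centre line; the grasp point (between the pads) lies 19 mm behind it; z points along the fingers, y is the line along which they close (so a half turn about z gives the same grasp; the last joint's range is limited). The gripper opens to 85 mm and grips with 20 to 120 N. Pads are 22 mm wide; open, the fingers measure 114 mm over their backs; the gripper's body (76 mm by 85 mm) begins 54 mm behind the grasp point. The pads swing forward as they close: fully open they stand 13 mm farther back than shut.
Start: joints at [-1.378, 0.477, 0.022, 1.555, -0.011, 1.109, -0.083], TCP at [0.2, 0.645, 0.231] pointing down, gripper open.
Joint ranges: [-2.96, 2.96], [-0.34, 2.1], [-1.41, 1.46], [0.24, 2.44], [-1.37, 4.51], [0.17, 1.92], [-2.96, 2.96]. Speed limits (rad/s): [2.39, 2.39, 3.14, 3.14, 3.14, 3.14, 3.14].

### API

Orientations are given as a rotation vector (axis times angle).
In Python, from bench import r gives the robot as it stands. The module is installed in compiled form; this text tells all that it offers.
- The arm moves only by the tool servo_tool, never from a script. Its argument "commands" is a list of rows, each a list of 7 numbers: the turn, a rotation vector about the world's x, y, z in degrees, then the shift along the world's x, y, z in mm, then the closure, from 0 (fully open) to 1 (shut). A call has 1 to 5 rows; each row is the pose to reach, as a shift and turn from the pose commanded when the call began; what a row does not reach only later rows make up. A row lasts 1/12 s, in which the tool goes at most 41.7 mm and 7.16 degrees, less where a joint would pass 70% of its speed; a pose out of reach is approached as far as the arm can. A call with a gripper value outside its range is refused whole. The fingers move at their own pace and stop on an object; "force" is the grip in N (left out, the last holds). Time passes only in rows, so rows that repeat a pose let the fingers close. It gives the time, the measured TCP pose, the force, the opening and the grip force at its end, in the units of the state.
- r.get_obs(): the state, without advancing time (a new reading comes with each control period).
- r.grab_frame(name): name is "side" or "top"; returns (picture, depth): 400x640x3 uint8, blue, green, red; 400x640 float32, m along the optical axis (not along the pixel's ray), 0 where there is no reading.
- r.camera_info(name): a dict with "vertical_fov" (degrees; the focal length in pixels is half the picture's height over the tangent of half this angle, whatever the lens; pixels are square), "cx", "cy" (the principal point, pixels), "cam_to_world" (4x4, takes a point from camera to world coordinates). Camera axes: x right, y up, looking along -z (the intrinsics and any distortion apply to the point x, -y, -z); pixel columns grow to the right and rows downward; lengths in m; the calibration is good to about 2 mm. A picture is of the moment at which its call begins. camera_info takes no time and is no camera call.
- r.hand_in(): hands the job in; it is judged then, once.
The state is a dict: "clock": time; "joints": joint angles; "qvel": joint speeds; "tau": joint torques, N m; "tcp_pos": TCP position; "orientation": TCP orientation; "contact_force": force on the tool from outside, world axes, zero at the start; "moment": the same for the moment, N m; "grip_width": finger opening in m; "gripper_force": force on a finger pad.
Only numpy, scipy, OpenCV 4.12 (cv2) and the standard library are available. Lean on these libraries where they do the work, as an engineer would, in place of code of your own. Each camera call takes 0.05 s, during which the arm holds its last target. There are 200 camera calls.

## Working session

There is one attempt and no reset: what is moved stays moved. The work goes in short steps, Python scripts to look and compute and a tool call to move; the robot and the scene stay as the last step left them, time stands still between calls to the robot, and variables do not carry over. Pictures are saved under pics/ and viewed, at most 10 in all, crops included, and the job is handed in when it is done.

Besides the shell and the picture viewer there is one more tool, called after "Request:" in YAML: its name, and indented under it one key for each argument. servo_tool: Moves the arm, as the interface text tells. Its arguments: {"type":"object","properties":{"commands":{"type":"array"},"force":{"type":"number"}},"required":["commands"]}

```bash
mkdir -p pics; ls
cat > h.py <<'E'
import numpy as np, cv2
from bench import r
def cam(n):
    c=r.camera_info(n); f=200/np.tan(np.radians(c['vertical_fov'])/2); return c,f
def pts(n,d):
    c,f=cam(n); v,u=np.mgrid[0:400,0:640]
    p=np.stack([(u-c['cx'])/f*d,-(v-c['cy'])/f*d,-d,np.ones_like(d)],-1)
    return (p@np.array(c['cam_to_world']).T)[...,:3]
E
python3 - <<'E'
from h import *
for n in('side','top'):
    p,d=r.grab_frame(n); cv2.imwrite(f'pics/{n}0.png',p); np.savez(f'{n}0.npz',p=p,d=d)
    c=r.camera_info(n); print({k:(np.round(v,3).tolist() if not isinstance(v,str) else v) for k,v in c.items()}); print((d>0).mean())
o=r.get_obs(); print({k:np.round(v,3).tolist() for k,v in o.items()})
E
```

```text
pics
{'vertical_fov': 51.667, 'cx': 323.4, 'cy': 198.133, 'cam_to_world': [[0.962, 0.174, -0.21, 0.332], [-0.273, 0.623, -0.733, -0.564], [0.003, 0.763, 0.647, 0.669], [0.0, 0.0, 0.0, 1.0]]}
0.9959921875
{'vertical_fov': 49.784, 'cx': 321.499, 'cy': 198.336, 'cam_to_world': [[-0.021, 0.995, -0.102, 0.433], [-1.0, -0.023, -0.012, 0.083], [-0.014, 0.101, 0.995, 1.11], [0.0, 0.0, 0.0, 1.0]]}
0.99599609375
{'clock': 0.1, 'joints': [-1.378, 0.478, 0.022, 1.556, -0.012, 1.109, -0.083], 'qvel': [0.0, -0.001, -0.002, -0.003, -0.0, -0.001, 0.001], 'tau': [0.005, -59.776, 1.614, -28.195, 0.013, 0.005, -0.0], 'tcp_pos': [0.2, 0.644, 0.23], 'orientation': [-0.471, -3.106, 0.003], 'contact_force': [-0.901, 0.527, -0.433], 'moment': [0.003, 0.011, 0.031], 'gripper_force': 0.0, 'grip_width': 0.085}
```

View pics/side0.png

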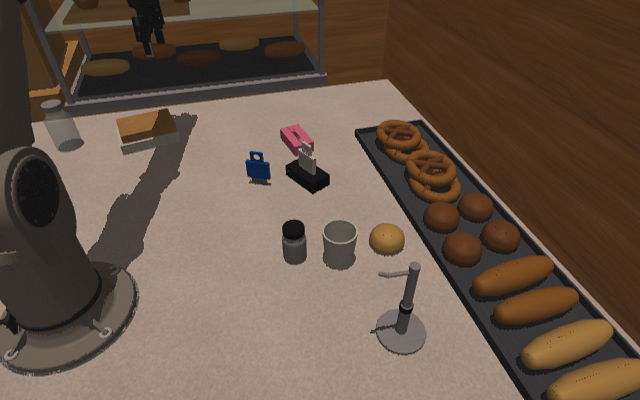

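View pics/top0.png

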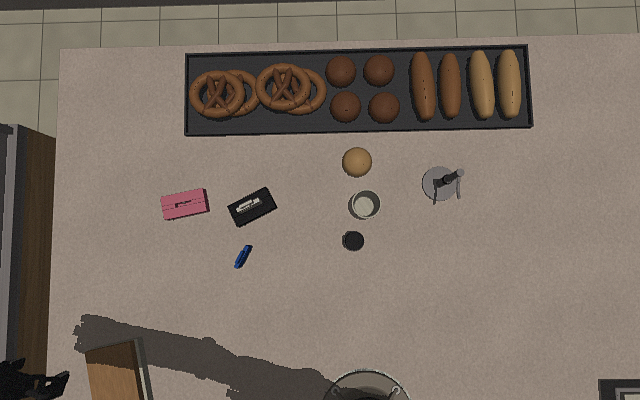

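Side view: the black dock with the white display is at (307,165). The pink dock, empty, is at (297,138) and a blue display stands alone at (258,167). The stand is at (405,310), with its hook at (397,273). In the top view the black dock is at (252,207), the pink dock at (184,204), the blue display at (243,256) and the stand at (440,183). The target is the white display in the black dock, because colour and shape both fit. I'll measure and confirm with a crop.

Run:
```python
from h import *
S=np.load('side0.npz');T=np.load('top0.npz')
a=cv2.resize(S['p'][120:210,230:350],None,fx=4,fy=4,interpolation=cv2.INTER_CUBIC)
b=cv2.resize(S['p'][250:360,360:440],None,fx=3.27,fy=3.27,interpolation=cv2.INTER_CUBIC)[:360]
c=cv2.resize(T['p'][180:240,220:290],None,fx=4,fy=4,interpolation=cv2.INTER_CUBIC)
d=cv2.resize(T['p'][150:210,415:485],None,fx=4,fy=4,interpolation=cv2.INTER_CUBIC)
im=np.zeros((600,780,3),np.uint8)
im[:360,:480]=a; im[:b.shape[0],490:490+b.shape[1]]=b; im[360:600,:280]=c; im[360:600,300:580]=d
cv2.imwrite('pics/crop.png',im)
PT=pts('top',T['d']);PS=pts('side',S['d'])
def rep(n,m,P):
    q=P[m]; 
    if len(q)<3: print(n,len(q));return
    (cx,cy),(w,h),an=cv2.minAreaRect(q[:,:2].astype(np.float32))
    print(n,len(q),'rect',np.round([cx,cy,w,h],4),round(an,1),'mean',np.round(q.mean(0),4),'zmin/max',np.round(np.percentile(q[:,2],[2,50,98]),4))
for nm,I,P,box in(('top',T['p'],PT,(180,240,222,285)),('side',S['p'],PS,(135,195,282,335))):
    mk=np.zeros((400,640),bool);mk[box[0]:box[1],box[2]:box[3]]=1
    hsv=cv2.cvtColor(I,cv2.COLOR_BGR2HSV); z=P[...,2]
    dark=hsv[...,2]<70
    rep(nm+' docktop',mk&dark&(abs(z-.034)<.006),P)
    rep(nm+' disp',mk&(z>.048)&(hsv[...,2]>90),P)
    rep(nm+' tab',mk&(z>.088),P)
for nm,P,box in(('top',PT,(150,210,415,485)),('side',PS,(250,360,360,440))):
    mk=np.zeros((400,640),bool);mk[box[0]:box[1],box[2]:box[3]]=1; z=P[...,2]
    rep(nm+' foot',mk&(abs(z-.008)<.004),P)
    for lo in np.arange(.03,.25,.01): 
        m=mk&(z>lo)&(z<=lo+.01); rep(f'{nm} z{lo:.2f}',m,P)
```

```text
top docktop 803 rect [0.5267 0.2731 0.0597 0.1099] 26.3 mean [0.5254 0.2709 0.0339] zmin/max [0.0297 0.034  0.0382]
top disp 113 rect [0.4949 0.1847 0.2329 0.0456] 69.8 mean [0.5199 0.2589 0.166 ] zmin/max [0.0731 0.0862 1.1097]
top tab 68 rect [0.4882 0.181  0.2227 0.0267] 67.5 mean [0.5113 0.2422 0.2689] zmin/max [0.0887 0.1121 1.1097]
side docktop 499 rect [0.527  0.2728 0.062  0.1116] 26.9 mean [0.5242 0.2599 0.035 ] zmin/max [0.0286 0.0355 0.0383]
side disp 83 rect [ 0.4417 -0.1351  0.8842  0.0418] 78.3 mean [0.5144 0.2229 0.1275] zmin/max [0.0615 0.0876 0.6685]
side tab 105 rect [ 0.4374 -0.1387  0.8757  0.0314] 78.1 mean [0.5066 0.1846 0.1622] zmin/max [0.0886 0.1061 0.6685]
top foot 853 rect [ 0.5881 -0.2352  0.177   0.1538] 88.7 mean [ 0.5782 -0.2074  0.0078] zmin/max [0.0042 0.0079 0.0115]
top z0.03 8 rect [ 0.577  -0.1991  0.0161  0.0044] 11.6 mean [ 0.5755 -0.1991  0.0341] zmin/max [0.0309 0.0335 0.0379]
top z0.04 9 rect [ 0.5732 -0.2006  0.0171  0.006 ] 38.5 mean [ 0.5732 -0.2004  0.0447] zmin/max [0.0413 0.0454 0.0482]
top z0.05 9 rect [ 0.5763 -0.1988  0.0154  0.005 ] 
[... 3129 characters left out ...]
3 0.1354 0.1399]
side z0.14 42 rect [ 0.5764 -0.2095  0.0073  0.0156] 56.7 mean [ 0.5756 -0.2102  0.1453] zmin/max [0.1402 0.1451 0.1498]
side z0.15 43 rect [ 0.5767 -0.2086  0.0087  0.0158] 53.4 mean [ 0.5758 -0.2103  0.1552] zmin/max [0.1506 0.1555 0.1595]
side z0.16 47 rect [ 0.5627 -0.2057  0.0089  0.0464] 75.2 mean [ 0.5728 -0.2104  0.1657] zmin/max [0.1605 0.1658 0.1699]
side z0.17 172 rect [ 0.5533 -0.2048  0.0098  0.0632] 79.2 mean [ 0.5545 -0.2059  0.1745] zmin/max [0.1704 0.1739 0.1795]
side z0.18 105 rect [ 0.5557 -0.2067  0.0622  0.0166] 1.2 mean [ 0.5744 -0.206   0.184 ] zmin/max [0.1802 0.1844 0.1858]
side z0.19 0
side z0.20 0
side z0.21 0
side z0.22 0
side z0.23 0
side z0.24 0
```

View pics/crop.png

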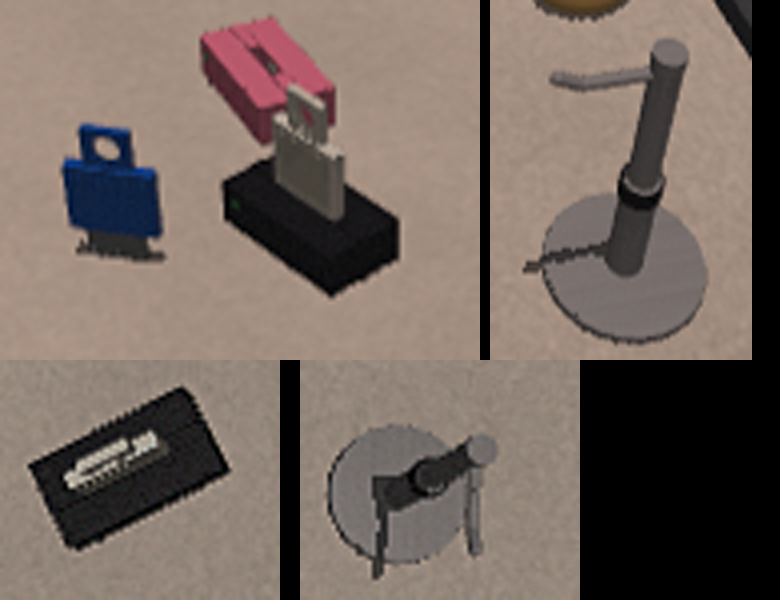

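The crop confirms it: the white display stands in the black dock, its eye at about (307,113) in the crop, and the hook points roughly towards world -x. Next I'll refine the display pose and hook line.

Run:
```python
from h import *
for n,bd,bs in(('top',(180,240,222,285),(150,210,415,485)),('side',(135,195,282,335),(250,360,360,440))):
    Z=np.load(n+'0.npz');P=pts(n,Z['d']);ok=Z['d']>0;z=P[...,2]
    def box(b):
        m=np.zeros_like(ok);m[b[0]:b[1],b[2]:b[3]]=1;return m&ok
    def line(nm,q):
        vx,vy,x0,y0=cv2.fitLine(q[:,:2].astype(np.float32),cv2.DIST_HUBER,0,.01,.01).ravel()
        s=(q[:,:2]-[x0,y0])@[vx,vy]
        mid=np.array([x0,y0])+np.array([vx,vy])*(s.min()+s.max())/2
        print(n,nm,len(q),'ang',round(np.degrees(np.arctan2(vy,vx)),1),'mid',np.round(mid,4),'len',round(np.ptp(s),4),'z',np.round(np.percentile(q[:,2],[2,50,98]),4))
    m=box(bd); V=Z['p'].max(2)
    for nm,lo,hi in(('body',.06,.107),('shoulder',.1,.107),('tab',.108,.14),('tabtop',.126,.14)):
        k=m&(z>lo)&(z<hi)
        if k.sum()>4: line(nm,P[k])
    m=box(bs)
    k=m&(z>.18)&(P[...,0]>.56); q=P[k]; c,R=cv2.minEnclosingCircle(q[:,:2].astype(np.float32)); print(n,'rodtop',np.round(c,4),round(R,4),np.round(q.mean(0),4),np.round(np.median(q[:,2]),4))
    k=m&(z>.160)&(P[...,0]<.566)&(P[...,0]>.537); line('bar',P[k]); 
    k=m&(z>.160)&(P[...,0]<.566); line('barall',P[k]); print(P[k].min(0))
    k=m&(z>.075)&(z<.09)
    g=m&(abs(z-.008)<.004)&(np.hypot(P[...,0]-.577,P[...,1]+.206)<.06)
    c,R=cv2.minEnclosingCircle(P[g][:,:2].astype(np.float32));print('foot',np.round(c,4),round(R,4))
    for nm,xy in(('shaker',0),):pass
    for lo in(.07,):
        k=ok&(z>.035)&(z<.1)&(P[...,0]>.42)&(P[...,0]<.65)&(P[...,1]>-.1)&(P[...,1]<.4)
        nl,lab,st,ce=cv2.connectedComponentsWithStats(k.astype(np.uint8))
        for i in range(1,nl):
            if st[i,4]>40: q=P[lab==i]; print('obj',np.round(q.mean(0),3),np.round(q.max(0),3),np.round(q.min(0),3))
```

```text
top body 122 ang -62.3 mid [0.5246 0.2722] len 0.06 z [0.0614 0.0834 0.1001]
top tab 38 ang -63.1 mid [0.5266 0.2736] len 0.0315 z [0.109  0.1125 0.1158]
top rodtop [ 0.5784 -0.2066] 0.0091 [ 0.5778 -0.2059  0.1835] 0.1833
top bar 41 ang -5.6 mid [ 0.5516 -0.2037] len 0.0272 z [0.17   0.1726 0.1757]
top barall 64 ang -5.7 mid [ 0.5439 -0.2029] len 0.0427 z [0.1695 0.1733 0.1791]
[ 0.52244688 -0.2071318   0.16897499]
foot [ 0.5775 -0.207 ] 0.0592
obj [0.631 0.004 0.041] [0.65  0.035 0.048] [ 0.607 -0.026  0.035]
obj [ 0.53  -0.017  0.072] [0.558 0.024 0.089] [ 0.489 -0.046  0.035]
obj [0.527 0.267 0.063] [0.555 0.314 0.1  ] [0.508 0.23  0.035]
obj [0.438 0.023 0.086] [0.459 0.046 0.095] [ 0.421 -0.     0.041]
side body 238 ang -63.6 mid [0.5242 0.2724] len 0.0638 z [0.0613 0.0802 0.1041]
side shoulder 15 ang -62.7 mid [0.5264 0.2727] len 0.0322 z [0.1003 0.1029 0.1059]
side tab 37 ang -61.8 mid [0.5257 0.274 ] len 0.0321 z [0.1082 0.1129 0.1156]
side rodtop [ 0.5791 -0.2057] 0.0089 [ 0.5784 -0.2064  0.1843] 0.1845
side bar 85 ang -5.4 mid [ 0.5514 -0.2052] len 0.0288 z [0.1697 0.1732 0.1752]
side barall 129 ang -6.7 mid [ 0.5438 -0.2045] len 0.0442 z [0.1698 0.1738 0.181 ]
[ 0.5221033  -0.20762454  0.16921514]
foot [ 0.579  -0.2021] 0.053
obj [0.526 0.266 0.053] [0.575 0.328 0.1  ] [0.479 0.216 0.035]
obj [0.426 0.279 0.056] [0.432 0.288 0.074] [0.42  0.272 0.036]
obj [ 0.524 -0.01   0.065] [0.56  0.026 0.089] [ 0.489 -0.046  0.035]
obj [0.438 0.01  0.075] [0.461 0.044 0.094] [ 0.42  -0.004  0.035]
obj [ 0.63  -0.     0.041] [0.65  0.035 0.048] [ 0.607 -0.027  0.035]
```

The display is at (0.5265, 0.273), its width along 116.8°, standing at z = 0.014. The hook bar's axis is at z = 0.170, the post at (0.578, -0.206), and the stand's x axis at -5.6°. I'll approach now.

Request:
servo_tool:
  commands:
    - [0, 0, 4, 25, -28, 0, 0]
    - [0, 0, 8, 50, -57, 0, 0]
    - [0, 0, 12, 75, -86, 0, 0]
    - [0, 0, 16, 100, -114, 0, 0]
    - [0, 0, 20, 125, -143, 0, 0]
  force: 70

```text
clock: 0.52
tcp_pos: [0.3257, 0.5001, 0.2309]
orientation: [0.082, -3.14, 0.001]
contact_force: [-0.5, 0.1, -0.9]
grip_width: 0.0851
gripper_force: 0.0
```

Request:
servo_tool:
  commands:
    - [0, 0, 4, 25, -28, 0, 0]
    - [0, 0, 8, 50, -57, 0, 0]
    - [0, 0, 12, 75, -86, 0, 0]
    - [0, 0, 16, 100, -114, 0, 0]
    - [0, 0, 20, 125, -143, 0, 0]

```text
clock: 0.93
tcp_pos: [0.4507, 0.3571, 0.2311]
orientation: [0.626, -3.078, 0.0]
contact_force: [0.8, 0.9, 0.3]
grip_width: 0.0851
gripper_force: 0.0
```

Request:
servo_tool:
  commands:
    - [0, 0, 4, 25, -28, 0, 0]
    - [0, 0, 4, 50, -57, 0, 0]
    - [0, 0, 4, 76.5, -86, 0, 0]
    - [0, 0, 4, 76.5, -86, 0, 0]
    - [0, 0, 4, 76.5, -86, 0, 0]

```text
clock: 1.35
tcp_pos: [0.5281, 0.2695, 0.2309]
orientation: [0.718, -3.058, 0.002]
contact_force: [-0.6, -0.5, -0.5]
grip_width: 0.0856
gripper_force: 0.0
```

```bash
cat >> h.py <<'E'
def st():
    from scipy.spatial.transform import Rotation as R
    o=r.get_obs(); M=R.from_rotvec(o['orientation']).as_matrix()
    print('t',round(o['clock'],2),'tcp mm',np.round(1000*o['tcp_pos'],1),'yaw',round(np.degrees(np.arctan2(M[1,1],M[0,1])),2),'z',np.round(M[:,2],3),'F',np.round(o['contact_force'],1),'w',round(o['grip_width'],4),'gf',np.round(o['gripper_force'],1),'q',np.round(o['joints'],2))
E
python3 -c "
from h import *
st()"
```

```text
t 1.35 tcp mm [528.1 269.5 230.9] yaw 116.42 z [-0.    -0.001 -1.   ] F [-0.6 -0.5 -0.5] w 0.0856 gf 0.0 q [-0.61  0.34  0.04  1.76 -0.02  1.04  1.47]
```

Request:
servo_tool:
  commands:
    - [0, 0, 0.4, -1.5, 3, -35, 0]
    - [0, 0, 0.4, -1.5, 3, -70, 0]
    - [0, 0, 0.4, -1.5, 3, -100, 0]
    - [0, 0, 0.4, -1.5, 3, -125, 0]
    - [0, 0, 0.4, -1.5, 3, -145, 0]

```text
clock: 1.77
tcp_pos: [0.5227, 0.2767, 0.0838]
orientation: [0.741, -3.05, -0.0]
contact_force: [-0.6, 0.1, 0.2]
grip_width: 0.0854
gripper_force: 0.0
```

Request:
servo_tool:
  commands:
    - [0, 0, 0, 0, 0, -15, 0]
    - [0, 0, 0, 0, 0, -28, 0]
    - [0, 0, 0, 0, 0, -36, 0]
    - [0, 0, 0, 0, 0, -36, 0]
    - [0, 0, 0, 0, 0, -36, 0]

```text
clock: 2.18
tcp_pos: [0.5248, 0.2762, 0.0505]
orientation: [0.739, -3.053, -0.0]
contact_force: [0.6, -0.3, 0.1]
grip_width: 0.0855
gripper_force: 0.0
```

```bash
python3 -c "
from h import *
st()
a=r.grab_frame('side')[0]
cv2.imwrite('pics/pre.png',cv2.resize(a[60:220,200:400],None,fx=3,fy=3))"
```

```text
t 2.18 tcp mm [524.8 276.2  50.5] yaw 117.2 z [-0.  0. -1.] F [ 0.6 -0.3  0.1] w 0.0855 gf 0.0 q [-0.61  0.57  0.02  1.89 -0.02  0.68  1.47]
```

View pics/pre.png

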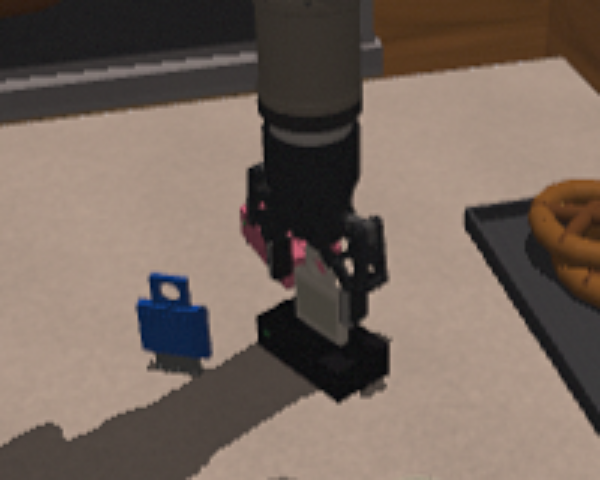

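The fingers straddle the white display at (330,300) in the crop, with clearance on both sides. I'll shift 3.5 mm to centre and then close.

Request:
servo_tool:
  commands:
    - [0, 0, 0, 1.5, -3, 0, 0]
    - [0, 0, 0, 1.5, -3, 0, 0]
    - [0, 0, 0, 1.5, -3, 0, 0.2]
    - [0, 0, 0, 1.5, -3, 0, 0.4]
    - [0, 0, 0, 1.5, -3, 0, 0.5]
  force: 70

```text
clock: 2.65
tcp_pos: [0.527, 0.2729, 0.0513]
orientation: [-0.737, 3.053, 0.0]
contact_force: [-0.1, -1.1, 4.2]
grip_width: 0.0587
gripper_force: 74.3
```

Request:
servo_tool:
  commands:
    - [0, 0, 0, 0, 0, 0, 1]
    - [0, 0, 0, 0, 0, 0, 1]
    - [0, 0, 0, 0, 0, 0, 1]
    - [0, 0, 0, 0, 0, 0, 1]
    - [0, 0, 0, 0, 0, 0, 1]

```text
clock: 3.07
tcp_pos: [0.5271, 0.2729, 0.0512]
orientation: [-0.737, 3.053, 0.0]
contact_force: [-1.2, -0.0, 5.4]
grip_width: 0.0588
gripper_force: 74.3
```

```bash
python3 -c "
from h import *
st()"
```

```text
t 3.07 tcp mm [527.1 272.9  51.2] yaw 117.16 z [ 0.001  0.001 -1.   ] F [-1.2 -0.   5.4] w 0.0588 gf 74.3 q [-0.6   0.57  0.02  1.89 -0.02  0.68  1.48]
```

Request:
servo_tool:
  commands:
    - [0, 0, 0, 0, 0, 2, 1]
    - [0, 0, 0, 0, 0, 4, 1]
    - [0, 0, 0, 0, 0, 6, 1]
    - [0, 0, 0, 0, 0, 8, 1]
    - [0, 0, 0, 0, 0, 10, 1]

```text
clock: 3.48
tcp_pos: [0.5263, 0.2726, 0.0602]
orientation: [0.738, -3.053, 0.0]
contact_force: [0.7, -0.2, -3.6]
grip_width: 0.0588
gripper_force: 77.4
```

Request:
servo_tool:
  commands:
    - [0, 0, 0, 0, 0, 4, 1]
    - [0, 0, 0, 0, 0, 8, 1]
    - [0, 0, 0, 0, 0, 12, 1]
    - [0, 0, 0, 0, 0, 16, 1]
    - [0, 0, 0, 0, 0, 20, 1]

```text
clock: 3.9
tcp_pos: [0.5266, 0.2728, 0.081]
orientation: [-0.738, 3.053, 0.0]
contact_force: [0.5, -0.4, -0.0]
grip_width: 0.0586
gripper_force: 77.9
```

Request:
servo_tool:
  commands:
    - [0, 0, 0, 0, 0, 15, 1]
    - [0, 0, 0, 0, 0, 40, 1]
    - [0, 0, 0, 0, 0, 70, 1]
    - [0, 0, 0, 0, 0, 100, 1]
    - [0, 0, 0, 0, 0, 120, 1]

```text
clock: 4.32
tcp_pos: [0.5273, 0.2731, 0.2037]
orientation: [-0.737, 3.051, 0.002]
contact_force: [0.4, 0.8, -0.6]
grip_width: 0.0587
gripper_force: 77.9
```

Run:
```python
from h import *
st()
for n in('side','top'):
    p,d=r.grab_frame(n); np.savez(n+'1.npz',p=p,d=d)
    if n=='side': cv2.imwrite('pics/lift.png',cv2.resize(p[20:200,200:400],None,fx=3,fy=3,interpolation=2))
st()
```

```text
t 4.32 tcp mm [527.3 273.1 203.7] yaw 117.16 z [ 0.003  0.002 -1.   ] F [ 0.4  0.8 -0.6] w 0.0587 gf 77.9 q [-0.61  0.37  0.04  1.79 -0.02  0.98  1.48]
t 4.42 tcp mm [528.7 274.  204.9] yaw 117.15 z [ 0.007  0.004 -1.   ] F [ 0.8  0.5 -0.6] w 0.0588 gf 78.0 q [-0.61  0.37  0.04  1.79 -0.02  0.98  1.48]
```

View pics/lift.png

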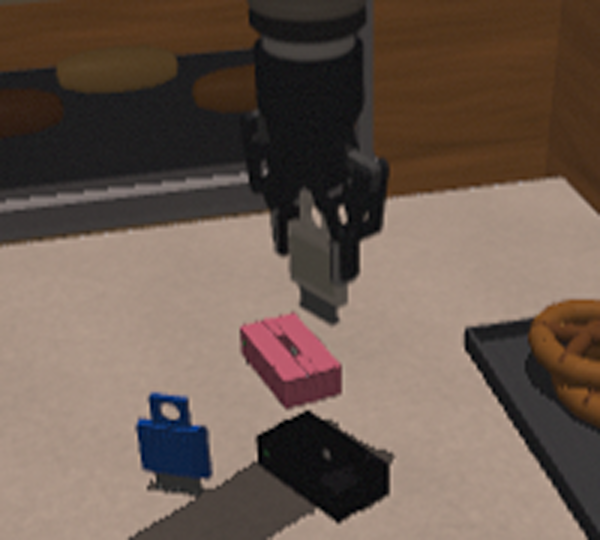

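The display is out of the dock, at (318,260) in the crop, and hangs upright in the gripper. Before transferring it, I'll measure whether it slipped in the grip.

Run:
```python
from h import *
Z=np.load('side1.npz');P=pts('side',Z['d']);d=Z['d'];z=P[...,2]
m=(d>0)&(np.hypot(P[...,0]-.528,P[...,1]-.274)<.045)&(z>.14)
nx=np.array([np.cos(np.radians(27)),np.sin(np.radians(27))]); ny=np.array([-nx[1],nx[0]])
a=(P[...,:2]-[.5275,.2735])@nx; b=(P[...,:2]-[.5275,.2735])@ny
br=Z['p'].max(2)
for lo in np.arange(.15,.27,.004):
    k=m&(z>lo)&(z<=lo+.004)&(abs(a)<.012)&(abs(b)<.032)
    if k.any(): print(round(lo,3),k.sum(),'a',np.round(np.percentile(a[k],[5,50,95])*1000,1),'b',np.round(np.percentile(b[k],[3,97])*1000,1),'v',int(np.median(br[k])))
```

```text
0.166 5 a [-3.9 -2.2  1.8] b [-18.7   3.5] v 101
0.17 31 a [-3.7 -2.2  1.4] b [-19.5  20. ] v 44
0.174 16 a [-2.8 -0.6  1.6] b [-17.8  16. ] v 43
0.178 18 a [-2.1 -0.8  0.6] b [-19.5  19.8] v 43
0.182 13 a [-2.6 -1.1 -0. ] b [-18.4  19.2] v 43
0.186 15 a [-4.4 -2.3  2. ] b [-27.9  24.2] v 67
0.19 26 a [-5.  -3.6  3.6] b [-28.4  25.5] v 79
0.194 28 a [-5.2 -3.9 -0.3] b [-30.1  25.6] v 75
0.198 28 a [-5.6 -4.   3.8] b [-27.8  23.5] v 69
0.202 29 a [-5.7 -4.  -0.3] b [-28.8  27.9] v 69
0.206 23 a [-5.4 -4.  -2.1] b [-23.7  28.7] v 69
0.21 26 a [-8.  -4.6 -2.9] b [-20.4  30.1] v 69
0.214 28 a [-10.6  -4.2  -2.6] b [-20.8  30.7] v 69
0.218 20 a [-5.7 -4.5 -3. ] b [-14.3  29.6] v 69
0.222 30 a [-9.  -4.5 -3. ] b [-16.4  31.2] v 69
0.226 29 a [-10.4  -4.7  -2.4] b [-20.5  31.8] v 69
0.23 26 a [-7.4 -4.1 -2.8] b [-21.   30.8] v 77
0.234 30 a [-10.4  -3.6  -0.4] b [-19.1  31.3] v 81
0.238 37 a [-7.6 -1.9  2.8] b [-18.4  31. ] v 81
0.242 34 a [-9.8 -1.7  6.4] b [-14.1  31.4] v 80
0.246 20 a [-5.9 -1.   4.3] b [-21.  31.] v 80
0.25 12 a [-7.4 -1.3  3.7] b [-11.6  31.1] v 82
0.254 12 a [-11.8  -1.6   7.1] b [-23.3  31.5] v 56
0.258 13 a [-5.9 -1.5  7.9] b [-20.6  31.6] v 77
0.262 17 a [-11.2  -2.2   8.8] b [-29.5  29.7] v 66
0.266 15 a [-11.3  -1.8   6. ] b [-27.2  28.7] v 25
0.27 3 a [-8.  -4.2 -3.4] b [22.6 25. ] v 20
```

The display hasn't slipped measurably: TCP minus 37 mm is its underside, so the eye is 46 mm above the TCP. I'll transfer it to 85 mm in front of the post, with the tongue well above the cup and shaker.

Request:
servo_tool:
  commands:
    - [0, 0, -2, -2, -30, 0, 1]
    - [0, 0, -5, -5, -66, 0, 1]
    - [0, 0, -8, -8, -104, 0, 1]
    - [0, 0, -11, -11, -142, 0, 1]
    - [0, 0, -13, -13, -180, 0, 1]

```text
clock: 4.83
tcp_pos: [0.5122, 0.0909, 0.1994]
orientation: [0.384, -3.116, 0.0]
contact_force: [0.1, -0.5, -0.1]
grip_width: 0.0585
gripper_force: 77.9
```

Request:
servo_tool:
  commands:
    - [0, 0, -3, -3, -38, 0, 1]
    - [0, 0, -6, -6, -76, 0, 1]
    - [0, 0, -9, -9, -114, 0, 1]
    - [0, 0, -11, -11, -152, 0, 1]
    - [0, 0, -13, -13, -185, 0, 1]

```text
clock: 5.25
tcp_pos: [0.4991, -0.0949, 0.1997]
orientation: [0.027, -3.14, 0.001]
contact_force: [1.7, 1.0, -1.3]
grip_width: 0.0584
gripper_force: 77.9
```

Request:
servo_tool:
  commands:
    - [0, 0, -3, -3, -35, 0, 1]
    - [0, 0, -6.7, -7, -70, 0, 1]
    - [0, 0, -6.7, -7, -95, 0, 1]
    - [0, 0, -6.7, -7, -106, 0, 1]
    - [0, 0, -6.7, -7, -106, 0, 1]

```text
clock: 5.67
tcp_pos: [0.4924, -0.2012, 0.1997]
orientation: [-0.159, -3.136, 0.002]
contact_force: [0.7, 0.1, -0.6]
grip_width: 0.0582
gripper_force: 77.9
```

Request:
servo_tool:
  commands:
    - [0, 0, 0, 0, 0, -15, 1]
    - [0, 0, 0, 0, 0, -40, 1]
    - [0, 0, 0, 0, 0, -60, 1]
    - [0, 0, 0, 0, 0, -72, 1]
    - [0, 0, 0, 0, 0, -72, 1]

```text
clock: 6.08
tcp_pos: [0.4917, -0.1953, 0.1253]
orientation: [-0.147, -3.132, -0.003]
contact_force: [-0.5, 1.0, -0.5]
grip_width: 0.0582
gripper_force: 77.9
```

Request:
servo_tool:
  commands:
    - [0, 0, 0, 0, 0, 0, 1]
    - [0, 0, 0, 0, 0, 0, 1]
    - [0, 0, 0, 0, 0, 0, 1]

```text
clock: 6.33
tcp_pos: [0.4944, -0.1979, 0.1293]
orientation: [0.15, 3.136, 0.0]
contact_force: [-0.1, -0.2, -0.3]
grip_width: 0.0586
gripper_force: 77.9
```

Run:
```python
from h import *
st()
p,d=r.grab_frame('side'); np.savez('side2.npz',p=p,d=d)
cv2.imwrite('pics/pre2.png',cv2.resize(p[180:360,300:460],None,fx=3.3,fy=3.3,interpolation=2))
```

```text
t 6.33 tcp mm [ 494.4 -197.9  129.3] yaw 84.51 z [ 0.002 -0.    -1.   ] F [-0.1 -0.2 -0.3] w 0.0586 gf 77.9 q [ 0.    0.38  0.32  2.01 -0.17  0.77  1.9 ]
```

View pics/pre2.png

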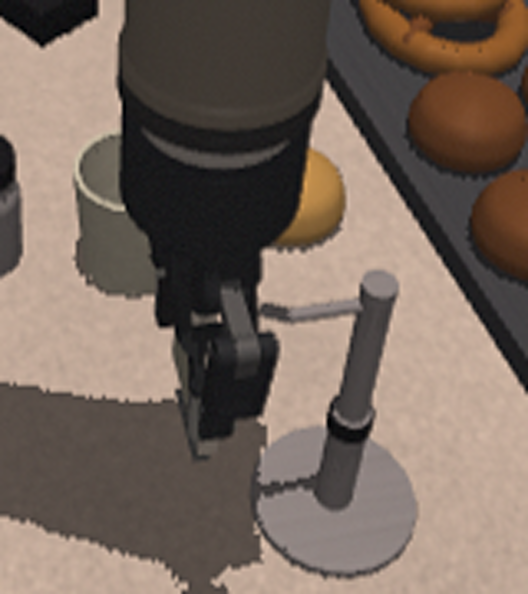

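The display is lined up with the hook line, whose tip is at (265,310) in the crop, about 30 mm in front of it. I'll insert along the hook, follow the bend and watch the force.

Request:
servo_tool:
  commands:
    - [0, 0, 0, 4, -0.4, 2, 1]
    - [0, 0, 0, 10, -1, 2, 1]
    - [0, 0, 0, 16, -1.6, 2, 1]
    - [0, 0, 0, 22, -2.2, 2, 1]
    - [0, 0, 0, 26, -2.6, 2, 1]

```text
clock: 6.8
tcp_pos: [0.5208, -0.2009, 0.1304]
orientation: [0.151, 3.137, -0.0]
contact_force: [0.5, -0.1, -2.0]
grip_width: 0.0586
gripper_force: 77.9
```

Request:
servo_tool:
  commands:
    - [0, 0, 0, 4, -0.4, 0, 1]
    - [0, 0, 0, 8, -0.8, -2, 1]
    - [0, 0, 0, 12, -1.2, -4.5, 1]
    - [0, 0, 0, 16, -1.6, -6.5, 1]
    - [0, 0, 0, 18, -1.8, -7, 1]

```text
clock: 7.22
tcp_pos: [0.5378, -0.2026, 0.1227]
orientation: [-0.151, -3.137, -0.0]
contact_force: [-0.0, -0.0, -1.3]
grip_width: 0.0584
gripper_force: 77.9
```

Run:
```python
from h import *
st()
p,d=r.grab_frame('side'); np.savez('side3.npz',p=p,d=d)
cv2.imwrite('pics/ins.png',cv2.resize(p[220:340,340:440],None,fx=5,fy=5,interpolation=2))
```

```text
t 7.22 tcp mm [ 537.8 -202.6  122.7] yaw 84.48 z [-0.001  0.    -1.   ] F [-0.  -0.  -1.3] w 0.0584 gf 77.9 q [ 0.01  0.45  0.32  1.91 -0.19  0.8   1.9 ]
```

View pics/ins.png

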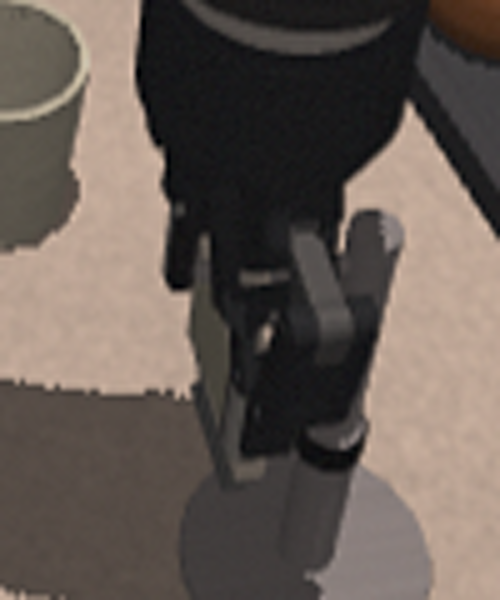

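The display sits in front of the post at about (215,340) with no contact force, so the bar is through the eye, though hidden behind the gripper. I'll continue home.

Request:
servo_tool:
  commands:
    - [0, 0, 0, 5, -0.5, 0, 1]
    - [0, 0, 0, 11, -1.1, 0, 1]
    - [0, 0, 0, 17, -1.7, 0, 1]
    - [0, 0, 0, 22, -2.2, 0, 1]
    - [0, 0, 0, 24, -2.4, 0, 1]

```text
clock: 7.68
tcp_pos: [0.5627, -0.2051, 0.1235]
orientation: [0.151, 3.137, -0.0]
contact_force: [0.4, 0.2, -0.7]
grip_width: 0.0587
gripper_force: 77.9
```

Request:
servo_tool:
  commands:
    - [0, 0, 0, 1, -0.1, 0, 1]
    - [0, 0, 0, 2, -0.2, 0, 1]
    - [0, 0, 0, 3, -0.3, 0, 1]
    - [0, 0, 0, 3, -0.3, 0, 1]

```text
clock: 8.02
tcp_pos: [0.5645, -0.2054, 0.1233]
orientation: [-0.152, -3.138, -0.0]
contact_force: [-0.1, 0.4, -1.1]
grip_width: 0.0589
gripper_force: 77.9
```

Run:
```python
from h import *
st()
```

```text
t 8.02 tcp mm [ 564.5 -205.4  123.3] yaw 84.46 z [-0.  0. -1.] F [-0.1  0.4 -1.1] w 0.0589 gf 77.9 q [ 0.01  0.49  0.31  1.85 -0.2   0.83  1.9 ]
```

Request:
servo_tool:
  commands:
    - [0, 0, 0, 0.5, 0, -1, 1]
    - [0, 0, 0, 0.5, 0, -2, 1]
    - [0, 0, 0, 0.5, 0, -3, 1]
    - [0, 0, 0, 0.5, 0, -3, 1]

```text
clock: 8.35
tcp_pos: [0.5648, -0.2055, 0.1213]
orientation: [0.152, 3.138, 0.001]
contact_force: [-4.1, 1.8, 8.3]
grip_width: 0.0585
gripper_force: 79.3
```

Request:
servo_tool:
  commands:
    - [0, 0, 0, 0, 0, -0.5, 1]
    - [0, 0, 0, 0, 0, -1, 1]
    - [0, 0, 0, 0, 0, -1.5, 1]
    - [0, 0, 0, 0, 0, -1.5, 1]

```text
clock: 8.68
tcp_pos: [0.5642, -0.2054, 0.1184]
orientation: [-0.152, -3.136, -0.0]
contact_force: [-2.0, 0.6, -0.1]
grip_width: 0.0587
gripper_force: 78.1
```

Request:
servo_tool:
  commands:
    - [0, 0, 0, 0.5, 0, 0, 1]
    - [0, 0, 0, 1, 0, 0, 1]
    - [0, 0, 0, 1, 0, 0, 1]

```text
clock: 8.93
tcp_pos: [0.5646, -0.2054, 0.1183]
orientation: [-0.152, -3.135, -0.001]
contact_force: [-5.4, 0.3, 1.5]
grip_width: 0.0588
gripper_force: 78.1
```

Run:
```python
from h import *
st()
```

```text
t 8.93 tcp mm [ 564.6 -205.4  118.3] yaw 84.45 z [-0.003  0.001 -1.   ] F [-5.4  0.3  1.5] w 0.0588 gf 78.1 q [ 0.01  0.5   0.31  1.85 -0.2   0.82  1.9 ]
```

The 8 N bump was the tongue passing the sleeve's top edge. That fits: hung, the tongue ends about 3.5 mm below it. The display now presses on the post with 5 N and carries almost no vertical load. I'll ease the push, open slowly and check before retreating.

Request:
servo_tool:
  commands:
    - [0, 0, 0, -0.5, 0, -0.5, 1]
    - [0, 0, 0, -0.5, 0, -0.5, 1]
    - [0, 0, 0, -0.5, 0, -0.5, 0.3]
    - [0, 0, 0, -0.5, 0, -0.5, 0.25]
    - [0, 0, 0, -0.5, 0, -0.5, 0.2]
  force: 20

```text
clock: 9.35
tcp_pos: [0.567, -0.2054, 0.1187]
orientation: [0.151, 3.135, -0.001]
contact_force: [-0.2, 0.2, 0.1]
grip_width: 0.0684
gripper_force: 0.0
```

Request:
servo_tool:
  commands:
    - [0, 0, 0, 0, 0, 0, 0.1]
    - [0, 0, 0, 0, 0, 0, 0]
    - [0, 0, 0, 0, 0, 0, 0]
    - [0, 0, 0, 0, 0, 0, 0]
    - [0, 0, 0, 0, 0, 0, 0]

```text
clock: 9.77
tcp_pos: [0.5656, -0.2054, 0.1183]
orientation: [0.152, 3.138, -0.0]
contact_force: [-0.3, 0.2, -0.1]
grip_width: 0.0852
gripper_force: 0.0
```

Run:
```python
from h import *
st()
p,d=r.grab_frame('side'); np.savez('side4.npz',p=p,d=d)
cv2.imwrite('pics/rel.png',cv2.resize(p[220:340,340:440],None,fx=5,fy=5,interpolation=2))
```

```text
t 9.77 tcp mm [ 565.6 -205.4  118.3] yaw 84.47 z [ 0. -0. -1.] F [-0.3  0.2 -0.1] w 0.0852 gf 0.0 q [ 0.01  0.5   0.31  1.85 -0.2   0.82  1.9 ]
```

View pics/rel.png

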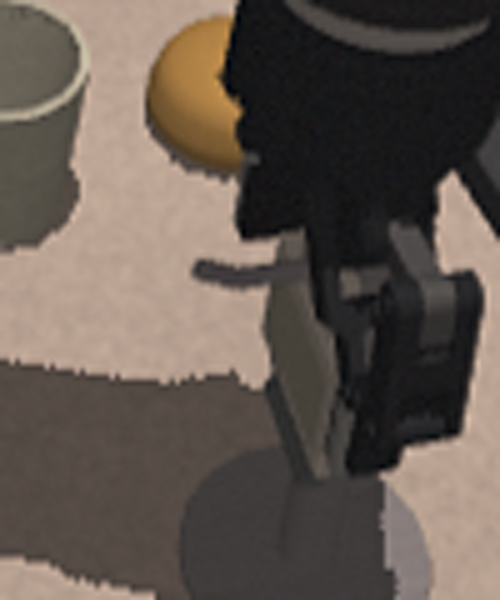

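The hook bar now shows out through the display's tab, its tip at (200,270) in the crop, so the display is hanging with the fingers open. I'll retreat straight up.

Request:
servo_tool:
  commands:
    - [0, 0, 0, 0, 0, 4, 0]
    - [0, 0, 0, 0, 0, 12, 0]
    - [0, 0, 0, 0, 0, 25, 0]
    - [0, 0, 0, 0, 0, 45, 0]
    - [0, 0, 0, 0, 0, 70, 0]

```text
clock: 10.23
tcp_pos: [0.5646, -0.2052, 0.1886]
orientation: [-0.152, -3.136, -0.0]
contact_force: [0.9, 0.3, -0.0]
grip_width: 0.0848
gripper_force: 0.0
```

Request:
servo_tool:
  commands:
    - [0, 0, 0, 0, 0, 30, 0]
    - [0, 0, 0, 0, 0, 60, 0]
    - [0, 0, 0, -20, 20, 80, 0]
    - [0, 0, 0, -40, 50, 80, 0]
    - [0, 0, 0, -40, 80, 80, 0]

```text
clock: 10.65
tcp_pos: [0.5231, -0.1268, 0.2707]
orientation: [0.159, 3.135, -0.0]
contact_force: [0.3, 1.8, -0.5]
grip_width: 0.0853
gripper_force: 0.0
```

Request:
servo_tool:
  commands:
    - [0, 0, 0, 0, 35, 0, 0]
    - [0, 0, 0, 0, 70, 0, 0]
    - [0, 0, 0, 0, 90, 0, 0]
    - [0, 0, 0, 0, 100, 0, 0]
    - [0, 0, 0, 0, 100, 0, 0]

```text
clock: 11.07
tcp_pos: [0.5257, -0.0231, 0.2689]
orientation: [0.145, 3.137, 0.001]
contact_force: [-0.1, -0.6, -0.2]
grip_width: 0.0852
gripper_force: 0.0
```

Run:
```python
from h import *
st()
u=np.array([.9952,-.0976]);w=np.array([.0976,.9952])
for n,b in(('side',(240,360,350,440)),('top',(140,215,400,490))):
    p,d=r.grab_frame(n); P=pts(n,d); z=P[...,2]
    if n=='side': cv2.imwrite('pics/end.png',cv2.resize(p[220:340,340:440],None,fx=5,fy=5,interpolation=2))
    m=np.zeros((400,640),bool); m[b[0]:b[1],b[2]:b[3]]=1; m&=d>0
    X=(P[...,:2]-[.5784,-.2063])@u; Y=(P[...,:2]-[.5784,-.2063])@w
    for lo,hi in((.078,.1),(.102,.125),(.125,.15),(.155,.166),(.174,.182)):
        k=m&(z>lo)&(z<hi)&(X<-6e-3)&(X>-.034)&(abs(Y)<.035)
        if k.sum()>3: print(n,lo,k.sum(),'X',np.round(np.percentile(X[k],[5,50,95])*1e3,1),'Y',np.round(np.percentile(Y[k],[2,98])*1e3,1),'slope',np.round(np.degrees(np.arctan(np.polyfit(Y[k],X[k],1)[0])),1),'zmax',round(z[k].max(),4))
```

```text
t 11.07 tcp mm [525.7 -23.1 268.9] yaw 84.69 z [ 0.001  0.001 -1.   ] F [-0.1 -0.6 -0.2] w 0.0852 gf 0.0 q [-0.3   0.19  0.27  1.88 -0.06  1.08  1.46]
side 0.078 87 X [-17.5 -15.9 -13.3] Y [-19.1  20.2] slope -1.2 zmax 0.0999
side 0.102 176 X [-18.7 -17.9 -10.9] Y [-29.6  28.5] slope -3.2 zmax 0.1249
side 0.125 224 X [-18.4 -17.6 -10.4] Y [-29.7  27.9] slope -3.5 zmax 0.15
side 0.155 59 X [-15.4 -13.8 -10.1] Y [-15.5  15.6] slope -1.0 zmax 0.1658
side 0.174 118 X [-21.2 -12.7  -7.5] Y [-15.8  16.3] slope 0.8 zmax 0.1819
```

View pics/end.png

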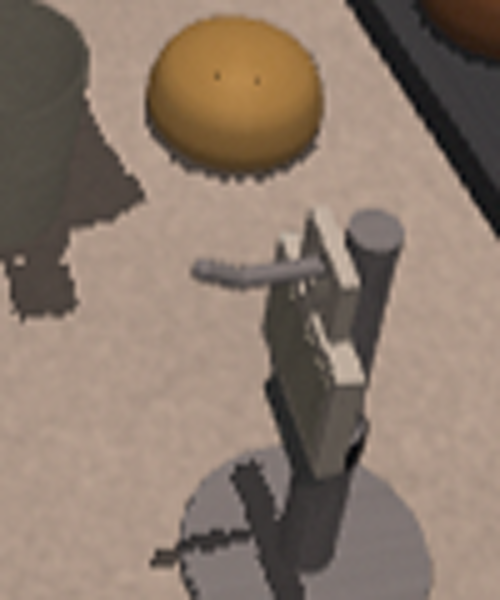

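The display hangs by its eye, with the bar entering the tab at (300,270) in the crop, and lies against the post: body centre 13 mm from the axis, centred sideways, upright and square. The arm is clear of everything.

```bash
python3 -c "
from bench import r
print(r.hand_in())"
```

```text
the job is handed in; nothing more can be done
None
```

I pulled the white display out of the black dock, hung it by its eye on the hook against the post, let go of it and handed the job in at about 11 s. I touched neither the cup, the bun nor the shaker; the hand-in returned no verdict.

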